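Scan the bangle case, then hold its lid open at 50 degrees

ROBOT

A 7-joint arm with a two-finger parallel gripper is mounted at the origin on the work surface. World frame = base frame: x ahead of the robot, y to its left, z up, the work surface at z = 0. Lengths are in m, angles in rad, forces in N, time in s.
With the tool pointing down it reaches from about 0.425 to 1.025 m from the base axis. Payload 3.6 kg.
Tool frame: the origin (TCP) lies midway between the tips of the shut fingers; the grasp point (between the pads) lies 19 mm behind it (arm.grip_depth is the distance from the TCP to the grasp point, in m); z points along the fingers, y is the direction in which the jaws open and shut (so a half turn about z gives the same grasp; the last joint's range is limited). The gripper opens to 85 mm and grips with 20 to 120 N. Pads are 22 mm wide; open, the fingers measure 114 mm over their backs; the gripper's body (76 mm by 85 mm) begins 54 mm behind the grasp point. The pads swing forward as they close: fully open they stand 13 mm farther back than shut.
Start: joints at [1.135, 0.591, 0.048, 1.609, -0.033, 0.943, -0.034], TCP at [0.243, -0.683, 0.231] pointing down, gripper open.
Joint ranges: [-2.69, 2.69], [-0.47, 2.24], [-1.27, 1.36], [0.19, 2.51], [-1.53, 4.68], [0.08, 2.07], [-3.09, 3.09]. Speed limits (rad/s): [2.57, 2.57, 3.14, 3.14, 3.14, 3.14, 3.14].

INTERFACE

Orientations are given as a rotation vector (axis times angle).
In Python, from cell import arm, optics, close_job, finder gives the robot as it stands. The module is installed in compiled form; this text tells all that it offers.
- The arm moves only by the tool send_rows, never from a script. Its argument "plan" is a list of rows, each a list of 3 entries, a list of its own where there are three numbers: the shift along the tool's x, y, z in m, then the turn, a rotation vector about the tool's x, y, z in rad, then the opening, from 0 (shut) to 1 (fully open). In form: [[[tx, ty, tz], [ax, ay, az], claw], ...]. A call has 1 to 10 rows; each row is the pose to reach, as a shift and turn from the pose measured when the call began, along the tool's axes at that moment; what a row does not reach only later rows make up. A row lasts 1/12 s, in which the tool goes at most 41.7 mm and 7.16 degrees, less where a joint would pass 70% of its speed; a pose out of reach is approached as far as the arm can. A call with a gripper value outside its range is refused whole. The fingers move at their own pace and stop on an object; "grip_force" is the grip in N (left out, the last holds). Time passes only in rows, so rows that repeat a pose let the fingers close. It gives the time, the measured TCP pose, the force and the opening at its end, in the units of the state.
- arm.get_obs(): the state, without advancing time (a new reading comes with each control period).
- optics.get_image(name): name is "side" or "top"; returns the picture (400x640x3 uint8, red, green, blue); there is no depth.
- optics.camera_info(name): a dict with "K" (3x3 intrinsics, pixels), "extrinsics" (4x4, takes a point from camera to world coordinates). Camera axes: x right, y down, z forward; pixel columns grow to the right and rows downward; lengths in m; the calibration is good to about 2 mm. A picture is of the moment at which its call begins. camera_info takes no time and is no camera call.
- close_job(): hands the job in, once; it reports no verdict.
Trained networks look in the newest picture that a camera, given by its name, has taken for a name from the list of things; names that differ only in an ending like _2 or _b are one class to them, and where a whole thing is asked for, a point or a joint stands for the part that bears it (a point fixed in the world has none). Each returns a list of dicts, best first, with "p" (0 to 1); they miss things now and then, are a little off and sometimes report something else, mostly with a low value. They report only what shows in the picture. A call takes as long as a camera call. They do not tell look-alikes from the thing itself.
- finder.regions_of(camera, label): "region" (400x640 bool, what is visible of it).
- finder.mark_of(camera, label): "centre" ([x, y, z] in m, in world coordinates, good to about 4 mm: a listed point, or the origin of a listed thing).
The state is a dict: "t": time; "joint_positions": joint angles; "joint_velocities": joint speeds; "joint_torque": joint torques, N m; "tcp_pos": TCP position; "tool_rot": TCP orientation; "contact_force": force on the tool from outside, world axes, zero at the start; "moment": the same for the moment, N m; "gripper_width": finger opening in m.
Only numpy, scipy, OpenCV 4.12 (cv2) and the standard library are available. Lean on these libraries where they do the work, as an engineer would, in place of code of your own. Each camera call takes 0.05 s, during which the arm holds its last target. There are 200 camera calls.

TASK

Book out the bangle case on the jeweller's bench: pick up the scanner, hold it level and still with its window some 7 cm straight above the barcode label on the closed lid for two seconds, and lay it back flat and lengthwise on the middle of its green pad. Then raise the case's lid, the one with the brass knob, to 50 degrees, give or take 5, and finish while the gripper still holds it steady there, because it falls shut if let go. Let neither scanner nor lid drop, and leave the other things on the bench where they are.

Things in the scene. Friction and masses are not known exactly. Their poses are not given: they have to be found in the camera images.
- case: dark wooden bangle case fixed to the bench (its place and yaw vary), 200 (x) x 180 (y) x 55 mm high without lid; origin: centre of its underside; +x points from the knob side to the hinge side, z up
- lid (a joint): angle of the case's lid in rad: 0 closed (start), grows as the knob side rises, 50 degrees = 0.873, stop at 1.8. Light wooden frame with clear pane, 200 x 180 x 10 mm, about 0.4 kg, top 66 mm over the bench when closed; free hinge along the far upper edge, no spring or brake: it falls shut when let go
- lid_knob (a point): centre of the lid's brass knob: a cylinder 22 mm in diameter and 30 mm long, lying along the case's y axis, 30 mm out from the middle of the lid's front edge on a 12 mm wide stem; 61 mm above the bench when closed and 230 mm from the hinge line. Pinched by its flat ends from above, it can turn between the fingers as the lid rises. Axes as the lid: x from knob to hinge
- lid_hinge (a point): middle of the lid's hinge line, 61 mm above the bench; the line runs along the case's y axis; axes as the lid (x from knob to hinge when closed, z out of its top)
- label (a point): centre of the white barcode label with black bars, 36 x 56 mm, on top of the lid's pane, 64 mm above the bench when closed; axes as the lid
- scanner: loose hand scanner, 0.15 kg, lying on its pad: black grip 32 mm wide, 30 mm high, reaching from x = -85 to 40 mm, and orange head 48 mm wide, 32 mm high from x = 40 to 85 mm; origin: centre of its underside (4 mm above the bench at the start); x towards the orange head, z up. Gripped across the black grip at its origin it is nearly balanced
- scan_window (a point): the scanner's window, on the underside of the orange head, 64 mm ahead (+x) of the scanner's origin; it looks straight down (-z of the scanner) and reads at 30 to 120 mm; axes as the scanner
- pad: green pad fixed to the bench, 210 (x) x 100 (y) x 4 mm, left or right of the case; origin: centre of its underside; x along its length; the scanner may lie either way round
- block: loose square steel bench block, 65 x 65 x 20 mm, 0.6 kg; a bystander, leave alone; origin: centre of its underside
- plaster: loose white plaster block, 110 x 70 x 22 mm; a bystander, leave alone; origin: centre of its underside
- jar: loose closed jar, 64 mm across, 90 mm tall; a bystander, leave alone; origin: centre of its underside
- mug: loose blue ceramic cup, 72 mm across, 85 mm tall; a bystander, leave alone; origin: centre of its underside
- hammer: loose hammer, 240 mm long, lying on the bench; a bystander, leave alone; origin: on its underside, near mid-length
- bangle: loose brass bangle, 68 mm across, 10 mm high, lying flat; a bystander, leave alone; origin: centre of its underside
- wax: loose yellow lump of wax, 35 x 28 x 22 mm; a bystander, leave alone; origin: centre of its underside
Things that resemble listed ones, but are neither listed nor needed, are in the scene too. Of the things shaped like the pad, the green one is meant.

How it is judged:
On the way, in this order (a step that is already met when the one before it is completed fails the run):
1. the held scanner is level and still with its window over the label (within 20 mm sideways, 30 to 120 mm above) while the lid is shut, for 1 s (x of label in the frame of scan_window between -0.02 and 0.02 m and y of label in the frame of scan_window between -0.02 and 0.02 m and z of label in the frame of scan_window between -0.12 and -0.03 m and angle between scanner's own z axis and vertical below 0.3 rad and linear speed of scanner below 0.03 m/s and angular speed of scanner below 0.25 rad/s and contact force between the fingers and scanner above 1 N and value of joint lid below 0.03 rad), for 1 s.
2. the scanner lies flat on its pad again, let go, the lid still shut (horizontal distance between scanner and pad below 0.035 m and height (world z) of scanner below 0.012 m and angle between scanner's own z axis and vertical below 0.12 rad and angle between the x axis of scanner and the x axis of pad, either way round below 0.3 rad and contact force between the fingers and scanner below 0.05 N and linear speed of scanner below 0.03 m/s and value of joint lid below 0.05 rad), for 0.2 s.
At the end, for the whole second after the job is handed in: the gripper's fingers hold the lid still at 50 degrees within 5 (0.785 to 0.960 rad), nothing else props it, and the scanner lies released and flat on its pad, its origin within 35 mm of the pad's centre, lengthwise within 0.3 rad (value of joint lid between 0.785 and 0.96 rad and velocity of joint lid between -0.1 and 0.1 rad/s and contact force between the fingers and case above 0.3 N and contact force between each of case, the fingers and scanner below 0.05 N and horizontal distance between scanner and pad below 0.035 m and height (world z) of scanner below 0.012 m and angle between scanner's own z axis and vertical below 0.12 rad and angle between the x axis of scanner and the x axis of pad, either way round below 0.3 rad and linear speed of scanner below 0.03 m/s); the arm keeps its last pose, push and grip.
It fails at once if a bystander is moved by more than 30 mm (distance of any of block, plaster, jar, mug, hammer, bangle, wax from where it was at the start of the episode above 0.03 m).
It fails at once if the scanner is let fall (linear speed of scanner above 0.7 m/s and contact force between the fingers and scanner below 0.05 N).
It fails at once if the lid is let fall (velocity of joint lid below -2.5 rad/s).
It also fails if it takes over 64 s, if anything falls off the work surface, if the arm or the gripper's body presses on something with over 40 N, if the wrist force passes 120 N, or if a joint passes its speed limit or range.

## Working session

There is one attempt and no reset: what is moved stays moved. The work goes in short steps, Python scripts to look and compute and a tool call to move; the robot and the scene stay as the last step left them, time stands still between calls to the robot, and variables do not carry over. Pictures are saved under pics/ and viewed, about 8 in all and at most 12, crops included, and the job is handed in when it is done.

Besides the shell and the picture viewer there is one more tool, called after "Call:" by a JSON object that holds its "name" and its "arguments", one argument or row to a line. send_rows: Moves the arm, as the interface text tells. Its arguments: {"type":"object","properties":{"plan":{"type":"array"},"grip_force":{"type":"number"}},"required":["plan"]}

```bash
mkdir -p pics
python3 - <<'E'
from cell import arm, optics, finder
import cv2, numpy as np
o=arm.get_obs(); print({k:np.round(v,3).tolist() for k,v in o.items()})
ims=[]
for c in("top","side"):
    im=optics.get_image(c); cv2.imwrite(f"pics/{c}0.png",im[:,:,::-1])
    i=optics.camera_info(c); print(c,np.round(i["K"],1).tolist(),np.round(i["extrinsics"],3).tolist())
    for n in("scanner","scan_window","pad","label","lid_knob","lid_hinge","case","block","plaster","jar","mug","hammer","bangle","wax"):
        print(n,[(np.round(d["centre"],3).tolist(),round(d["p"],2)) for d in finder.mark_of(c,n)[:3]])
E
```

```text
{'t': 0.0, 'joint_positions': [1.136, 0.592, 0.048, 1.61, -0.033, 0.943, -0.034], 'joint_velocities': [0.001, -0.001, 0.0, 0.001, -0.001, 0.002, -0.001], 'joint_torque': [-0.0, -54.869, 1.546, -19.813, 0.009, 0.009, -0.0], 'tcp_pos': [0.243, -0.682, 0.23], 'tool_rot': [-3.094, -0.534, 0.001], 'contact_force': [0.001, 0.64, 0.1], 'moment': [-0.031, 0.014, 0.0], 'gripper_width': 0.086}
top [[480.7, 0.0, 319.1], [0.0, 480.7, 199.5], [0.0, 0.0, 1.0]] [[0.005, -0.991, 0.137, 0.29], [-1.0, -0.005, 0.003, 0.023], [-0.002, -0.137, -0.991, 1.878], [0.0, 0.0, 0.0, 1.0]]
scanner [([0.469, 0.304, 0.007], 0.55)]
scan_window [([0.532, 0.291, 0.006], 0.94)]
pad [([0.278, 0.551, 0.001], 0.93), ([0.344, 0.011, -0.0], 0.8), ([0.466, 0.301, -0.003], 0.59)]
label [([0.622, -0.005, 0.065], 0.57)]
lid_knob [([0.485, -0.071, 0.063], 0.94)]
lid_hinge [([0.706, -0.012, 0.059], 0.92)]
case [([0.608, -0.039, 0.001], 0.74)]
block [([0.431, -0.321, -0.004], 0.56), ([0.604, 0.493, 0.004], 0.53)]
plaster [([0.674, -0.36, 0.002], 0.8), ([0.626, -0.004, 0.067], 0.57), ([0.528, -0.477, -0.0], 0.23)]
jar [([0.607, 0.4
[... 452 characters left out ...]
anner []
scan_window [([0.536, 0.29, 0.003], 0.86), ([0.462, 0.301, 0.001], 0.35)]
pad [([0.464, 0.3, 0.001], 0.92), ([0.284, 0.544, 0.001], 0.91), ([0.343, 0.007, 0.001], 0.75)]
label [([0.622, -0.0, 0.064], 0.57)]
lid_knob [([0.485, -0.071, 0.057], 0.76)]
lid_hinge [([0.703, -0.012, 0.063], 0.95)]
case [([0.612, -0.04, -0.001], 0.68), ([0.753, 0.233, 0.001], 0.46)]
block [([0.428, -0.322, -0.002], 0.8)]
plaster [([0.674, -0.358, 0.003], 0.96)]
jar [([0.609, 0.497, 0.004], 0.95), ([0.481, -0.072, 0.06], 0.44)]
mug [([0.661, 0.322, -0.001], 0.77), ([0.536, 0.287, 0.002], 0.7)]
hammer []
bangle [([0.743, -0.235, 0.002], 0.58), ([0.608, -0.038, -0.0], 0.35)]
wax [([0.751, 0.234, 0.004], 0.46)]
```

View pics/top0.png

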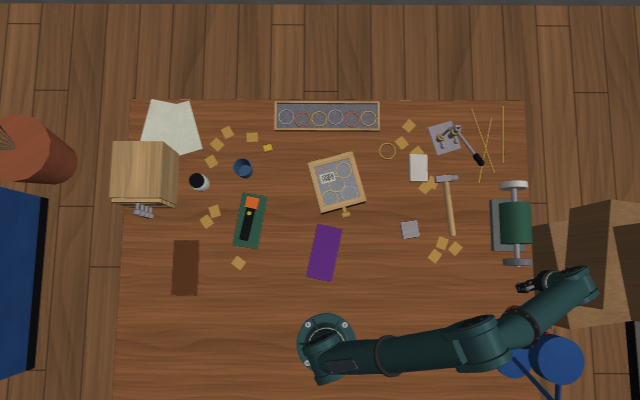

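View pics/side0.png

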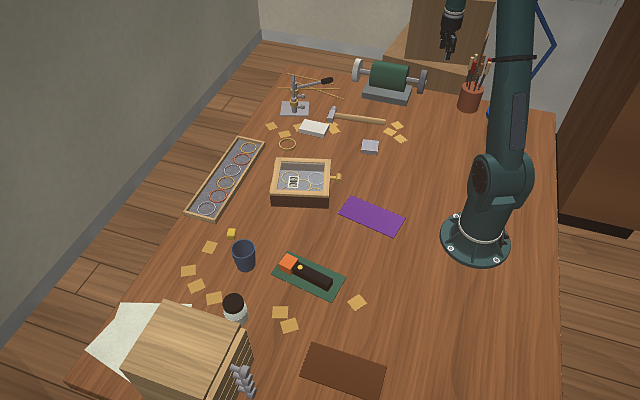

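Top view: the scanner lies on the green pad at about (248,220) with its orange head up (+x), and the case is at (337,182) with its knob at (346,211). The purple and brown mats are decoys. The side view agrees. Next I'll refine the yaws.

```bash
cat > h.py <<'E'
from cell import arm, optics, finder
import cv2, numpy as np
from scipy.spatial.transform import Rotation as R
def ray(c,uv,z):
    i=optics.camera_info(c);E=np.array(i["extrinsics"]);d=E[:3,:3]@np.linalg.inv(i["K"])@[*uv,1]
    return E[:3,3]+d*(z-E[2,3])/d[2]
def down(yaw): return R.from_euler('z',yaw)*R.from_euler('x',np.pi)
def go(p,yaw,tag=""):
    o=arm.get_obs();T=R.from_rotvec(o["tool_rot"])
    print(tag,"shift",np.round(T.inv().apply(np.array(p)-o["tcp_pos"]),4).tolist(),"turn",np.round((T.inv()*down(yaw)).as_rotvec(),3).tolist())
def rect(c,mask,z):
    ys,xs=np.nonzero(mask); P=np.array([ray(c,(u,v),z)[:2] for u,v in zip(xs,ys)],np.float32)
    (cx,cy),(w,h),a=cv2.minAreaRect(P*1000); a=np.deg2rad(a)
    if h>w: a+=np.pi/2;w,h=h,w
    a=(a+np.pi/2)%np.pi-np.pi/2
    return np.round([cx/1000,cy/1000,w,h,a],3).tolist()
E
python3 - <<'E'
from h import *
for c,box in(("top",(190,275,230,268)),("side",(250,302,270,350))):
    im=optics.get_image(c).astype(int); y0,y1,x0,x1=box
    m=np.zeros(im.shape[:2],bool); m[y0:y1,x0:x1]=1
    r,g,b=im[...,0],im[...,1],im[...,2]
    gr=m&(g>r*1.25)&(g>b*1.02)&(g>35); orr=m&(r>150)&(b<90)&(g<130)&(r>1.8*g)
    bl=m&(im.max(2)<32)
    def big(k):
        n,l,s,_=cv2.connectedComponentsWithStats(k.astype(np.uint8)); return l==1+s[1:,4].argmax()
    print(c,"pad",rect(c,gr,.004),gr.sum()); print("orange",rect(c,big(orr),.036)); print("black",rect(c,big(bl),.034),bl.sum())
    for n in("scanner","pad","lid_knob"):
        for d in finder.regions_of(c,n)[:3]: print(n,round(d["p"],2),rect(c,d["region"],{"scanner":.034,"pad":.004,"lid_knob":.066}[n]))
    print(c,[(n,[(np.round(d["centre"],4).tolist(),round(d["p"],2)) for d in finder.mark_of(c,n)[:2]]) for n in("scan_window","label","lid_knob","lid_hinge")])
go((0.45,-0.35,0.25),0.1,"A")
E
```

```text
top pad [0.465, 0.301, 207.193, 95.924, -0.161] 858
orange [0.532, 0.289, 46.362, 41.134, 1.377]
black [0.448, 0.307, 124.154, 31.77, -0.205] 243
scanner 0.81 [0.472, 0.299, 166.264, 51.898, -0.194]
pad 0.7 [0.342, 0.009, 217.082, 103.798, -0.22]
pad 0.56 [0.466, 0.3, 210.958, 105.313, -0.159]Traceback (most recent call last):
  File "<stdin>", line 12, in <module>
  File "h.py", line 12, in rect
    ys,xs=np.nonzero(mask); P=np.array([ray(c,(u,v),z)[:2] for u,v in zip(xs,ys)],np.float32)
                                        ~~~^^^^^^^^^^^
  File "h.py", line 5, in ray
    i=optics.camera_info(c);E=np.array(i["extrinsics"]);d=E[:3,:3]@np.linalg.inv(i["K"])@[*uv,1]
ValueError: time passes only in moves, steps and waits
```

```bash
python3 - <<'E'
s=open('h.py').read()
s=s.replace('def ray','CI={c:optics.camera_info(c) for c in("top","side")}\ndef ray',1).replace('i=optics.camera_info(c);','i=CI[c];')
open('h.py','w').write(s)
E
python3 - <<'E'
from h import *
for c in ("top","side"):
    optics.get_image(c)
    print(c,[(n,[(np.round(d["centre"],4).tolist(),round(d["p"],2)) for d in finder.mark_of(c,n)[:2]]) for n in("scanner","scan_window","label","lid_knob","lid_hinge")])
    for d in finder.regions_of(c,"lid_knob")[:1]: print(rect(c,d["region"],.066))
go((0.45,-0.35,0.27),0.1,"A")
E
```

```text
top [('scanner', [([0.4679, 0.3034, 0.0034], 0.74)]), ('scan_window', [([0.5329, 0.2924, 0.0051], 0.79)]), ('label', [([0.6254, -0.0062, 0.0637], 0.64)]), ('lid_knob', [([0.4861, -0.0697, 0.0594], 0.74), ([0.7516, 0.2352, -0.0015], 0.43)]), ('lid_hinge', [([0.7078, -0.0135, 0.0581], 0.6)])]
[0.591, -0.043, 242.189, 178.82, 0.263]
side [('scanner', [([0.4709, 0.3001, 0.0019], 0.91)]), ('scan_window', [([0.5357, 0.2904, 0.0031], 0.97)]), ('label', [([0.6216, -0.0015, 0.0646], 0.97), ([0.5341, 0.2901, 0.0019], 0.59)]), ('lid_knob', [([0.4825, -0.0707, 0.0593], 0.73), ([0.4653, 0.298, 0.0024], 0.63)]), ('lid_hinge', [([0.7094, -0.0115, 0.06], 0.91)])]
[0.59, -0.04, 241.755, 190.223, 0.266]
A shift [0.3067, -0.2444, -0.0387] turn [0.0, 0.0, 0.242]
```

Call:
{"name": "send_rows", "arguments": {
  "plan": [
    [[0.307, -0.244, -0.039], [0, 0, 0.242], 1],
    [[0.307, -0.244, -0.039], [0, 0, 0.242], 1],
    [[0.307, -0.244, -0.039], [0, 0, 0.242], 1],
    [[0.307, -0.244, -0.039], [0, 0, 0.242], 1],
    [[0.307, -0.244, -0.039], [0, 0, 0.242], 1],
    [[0.307, -0.244, -0.039], [0, 0, 0.242], 1],
    [[0.307, -0.244, -0.039], [0, 0, 0.242], 1],
    [[0.307, -0.244, -0.039], [0, 0, 0.242], 1],
    [[0.307, -0.244, -0.039], [0, 0, 0.242], 1],
    [[0.307, -0.244, -0.039], [0, 0, 0.242], 1]
  ]
}}

```text
t: 3.18
tcp_pos: [0.4545, -0.3442, 0.271]
tool_rot: [-3.135, -0.169, -0.005]
contact_force: [0.4, -0.7, -0.4]
gripper_width: 0.0855
```

Run:
```python
from h import *
o=arm.get_obs();print(o["tcp_pos"],o["joint_positions"],o["t"])
go((0.56,0.02,0.22),-0.1,"B")
```

```text
[ 0.45449622 -0.34415867  0.27104686] [ 0.52228246  0.35024556  0.06306957  1.92656048 -0.03317864  0.86472465
 -0.86025084] 3.1833
B shift [0.1438, -0.3506, 0.0522] turn [-0.002, -0.003, 0.208]
```

Call:
{"name": "send_rows", "arguments": {
  "plan": [
    [[0.144, -0.35, 0.05], [0, 0, 0.208], 1],
    [[0.144, -0.35, 0.05], [0, 0, 0.208], 1],
    [[0.144, -0.35, 0.05], [0, 0, 0.208], 1],
    [[0.144, -0.35, 0.05], [0, 0, 0.208], 1],
    [[0.144, -0.35, 0.05], [0, 0, 0.208], 1],
    [[0.144, -0.35, 0.05], [0, 0, 0.208], 1],
    [[0.144, -0.35, 0.05], [0, 0, 0.208], 1],
    [[0.144, -0.35, 0.05], [0, 0, 0.208], 1],
    [[0.144, -0.35, 0.05], [0, 0, 0.208], 1],
    [[0.144, -0.35, 0.05], [0, 0, 0.208], 1]
  ]
}}

```text
t: 4.02
tcp_pos: [0.5618, 0.0278, 0.222]
tool_rot: [-3.131, 0.143, -0.006]
contact_force: [0.1, 0.6, -0.8]
gripper_width: 0.0851
```

Run:
```python
from h import *
o=arm.get_obs();print(o["tcp_pos"],o["joint_positions"],o["t"])
go((0.470,0.302,0.10),-0.2,"C")
```

```text
[0.56182095 0.02777547 0.22201317] [-0.13340419  0.39753783  0.00911697  1.99104478 -0.01437962  0.74785429
 -1.77659409] 4.0167
C shift [-0.1169, -0.2638, 0.1235] turn [-0.007, -0.003, 0.109]
```

Call:
{"name": "send_rows", "arguments": {
  "plan": [
    [[-0.117, -0.264, 0.08], [-0.007, -0.003, 0.109], 1],
    [[-0.117, -0.264, 0.08], [-0.007, -0.003, 0.109], 1],
    [[-0.117, -0.264, 0.08], [-0.007, -0.003, 0.109], 1],
    [[-0.117, -0.264, 0.08], [-0.007, -0.003, 0.109], 1],
    [[-0.117, -0.264, 0.08], [-0.007, -0.003, 0.109], 1],
    [[-0.117, -0.264, 0.08], [-0.007, -0.003, 0.109], 1],
    [[-0.117, -0.264, 0.12], [-0.007, -0.003, 0.109], 1],
    [[-0.117, -0.264, 0.123], [-0.007, -0.003, 0.109], 1],
    [[-0.117, -0.264, 0.123], [-0.007, -0.003, 0.109], 1],
    [[-0.117, -0.264, 0.123], [-0.007, -0.003, 0.109], 1]
  ]
}}

```text
t: 4.85
tcp_pos: [0.4682, 0.3035, 0.0989]
tool_rot: [3.125, -0.307, -0.004]
contact_force: [0.1, -1.0, -0.4]
gripper_width: 0.0855
```

Run:
```python
from h import *
im=optics.get_image("side");a=im[190:330,220:400];cv2.imwrite("pics/g1.png",cv2.resize(a,None,fx=4,fy=4,interpolation=2)[:,:,::-1])
o=arm.get_obs();print(o["tcp_pos"],o["joint_positions"],o["t"])
go((0.470,0.302,0.0065),-0.2,"D")
```

```text
[0.46977458 0.30198168 0.10002315] [-0.66629077  0.57331204  0.01870142  2.07899127 -0.02063859  0.49025454
 -2.40256752] 4.9
D shift [0.0002, -0.0001, 0.0935] turn [0.001, 0.0, 0.001]
```

View pics/g1.png

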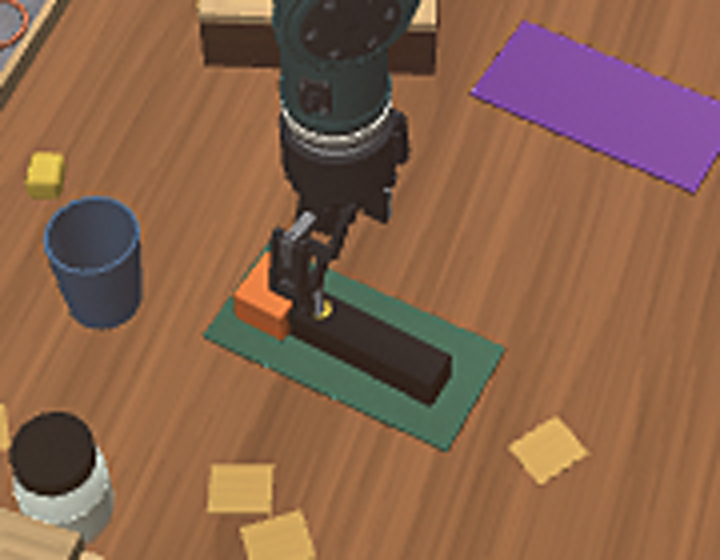

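The crop shows the gripper above the scanner's grip with its jaws across it, and nothing in the way. I'll descend and close.

Call:
{"name": "send_rows", "arguments": {
  "plan": [
    [[0, 0, 0.03], [0, 0, 0], 1],
    [[0, 0, 0.055], [0, 0, 0], 1],
    [[0, 0, 0.075], [0, 0, 0], 1],
    [[0, 0, 0.086], [0, 0, 0], 1],
    [[0, 0, 0.092], [0, 0, 0], 1],
    [[0, 0, 0.093], [0, 0, 0], 1],
    [[0, 0, 0.093], [0, 0, 0], 1],
    [[0, 0, 0.093], [0, 0, 0], 0.5],
    [[0, 0, 0.093], [0, 0, 0], 0.3],
    [[0, 0, 0.093], [0, 0, 0], 0.2]
  ],
  "grip_force": 40
}}

```text
t: 5.73
tcp_pos: [0.4703, 0.3023, 0.008]
tool_rot: [-3.126, 0.313, -0.002]
contact_force: [0.3, -0.5, 0.8]
gripper_width: 0.052
```

Call:
{"name": "send_rows", "arguments": {
  "plan": [
    [[0, 0, 0], [0, 0, 0], 0.1],
    [[0, 0, 0], [0, 0, 0], 0],
    [[0, 0, 0], [0, 0, 0], 0],
    [[0, 0, 0], [0, 0, 0], 0],
    [[0, 0, 0], [0, 0, 0], 0],
    [[0, 0, 0], [0, 0, 0], 0]
  ]
}}

```text
t: 6.23
tcp_pos: [0.4707, 0.3027, 0.0088]
tool_rot: [-3.125, 0.312, -0.003]
contact_force: [-0.9, 1.3, 5.2]
gripper_width: 0.0313
```

Call:
{"name": "send_rows", "arguments": {
  "plan": [
    [[0, 0, -0.01], [0, 0, 0], 0],
    [[0, 0, -0.025], [0, 0, 0], 0],
    [[0, 0, -0.045], [0, 0, 0], 0],
    [[0, 0, -0.07], [0, 0, 0], 0],
    [[0, 0, -0.095], [0, 0, 0], 0],
    [[0, 0, -0.12], [0, 0, 0], 0],
    [[0, 0, -0.14], [0, 0, 0], 0],
    [[0, 0, -0.15], [0, 0, 0], 0],
    [[0, 0, -0.15], [0, 0, 0], 0],
    [[0, 0, -0.15], [0, 0, 0], 0]
  ]
}}

```text
t: 7.07
tcp_pos: [0.4701, 0.3024, 0.1589]
tool_rot: [-3.125, 0.312, -0.003]
contact_force: [-0.1, -0.6, -2.5]
gripper_width: 0.0316
```

Run:
```python
from h import *
im=optics.get_image("side");a=im[140:330,220:420];cv2.imwrite("pics/g2.png",cv2.resize(a,None,fx=3,fy=3,interpolation=2)[:,:,::-1])
o=arm.get_obs();print(o["tcp_pos"],o["tool_rot"],o["contact_force"],o["moment"],o["gripper_width"])
print([(n,[(np.round(d["centre"],4).tolist(),round(d["p"],2)) for d in finder.mark_of("side",n)[:2]]) for n in("scanner","scan_window","label")])
y=-0.2;L=np.array([0.6225,-0.003]);p=L-0.064*np.array([np.cos(y),np.sin(y)])
print(p);go((*p,0.139),y,"scan")
```

```text
[0.46954392 0.30203358 0.15800764] [-3.12600938e+00  3.12310941e-01 -9.01131032e-04] [-0.72430896 -0.57693829 -1.94493468] [0.00599533 0.04136355 0.02716923] 0.031446930798466166
[('scanner', [([0.4699, 0.3037, 0.1557], 0.67)]), ('scan_window', [([0.5304, 0.2889, 0.1515], 0.64), ([0.5275, -0.4747, -0.0001], 0.59)]), ('label', [([0.6248, -0.0042, 0.0644], 0.87)])]
[0.55977574 0.00971484]
scan shift [0.1464, 0.2685, 0.0185] turn [0.001, 0.0, 0.001]
```

View pics/g2.png

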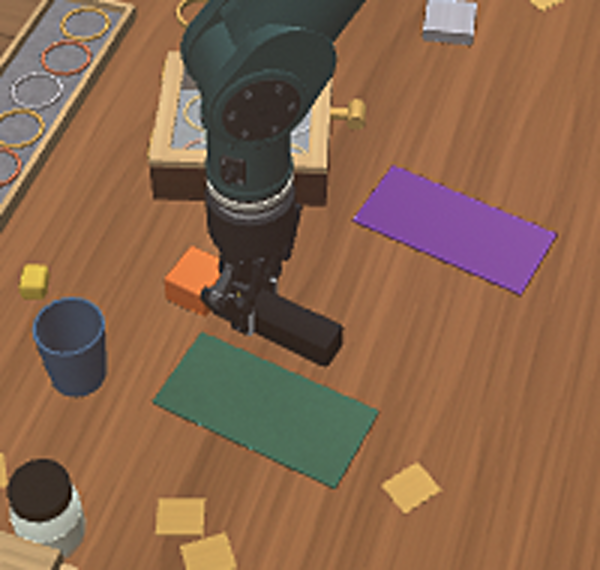

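The scanner is held level above the pad, with its orange head ahead of the fingers. I'll carry it over the label, easing in and out.

Call:
{"name": "send_rows", "arguments": {
  "plan": [
    [[0.007, 0.014, 0], [0, 0, 0], 0],
    [[0.02, 0.037, 0], [0, 0, 0], 0],
    [[0.037, 0.068, 0], [0, 0, 0], 0],
    [[0.056, 0.103, 0], [0, 0, 0], 0],
    [[0.075, 0.138, 0], [0, 0, 0], 0],
    [[0.094, 0.172, 0.005], [0, 0, 0], 0],
    [[0.112, 0.205, 0.01], [0, 0, 0], 0],
    [[0.127, 0.233, 0.015], [0, 0, 0], 0],
    [[0.138, 0.253, 0.018], [0, 0, 0], 0],
    [[0.146, 0.268, 0.0185], [0, 0, 0], 0]
  ]
}}

```text
t: 8.1
tcp_pos: [0.559, 0.0064, 0.1372]
tool_rot: [3.122, -0.318, -0.005]
contact_force: [0.1, -0.2, -2.2]
gripper_width: 0.0311
```

Call:
{"name": "send_rows", "arguments": {
  "plan": [
    [[0, 0, 0], [0, 0, 0], 0],
    [[0, 0, 0], [0, 0, 0], 0],
    [[0, 0, 0], [0, 0, 0], 0]
  ]
}}

```text
t: 8.35
tcp_pos: [0.5582, 0.0078, 0.1364]
tool_rot: [3.123, -0.317, -0.008]
contact_force: [-1.0, -0.4, -1.5]
gripper_width: 0.0315
```

Run:
```python
from h import *
ims=[optics.get_image(c) for c in("side","top")]
o=arm.get_obs();print(o["t"],o["tcp_pos"],o["tool_rot"],o["contact_force"],o["gripper_width"])
for c in("side","top"):
  print([(n,[(np.round(d["centre"],4).tolist(),round(d["p"],2)) for d in finder.mark_of(c,n)[:2]]) for n in("scanner","scan_window","label")])
a=ims[0][110:260,230:380];b=ims[1][130:230,290:390]
cv2.imwrite("pics/s1.png",np.hstack([cv2.resize(a,(400,400)),cv2.resize(b,(400,400))])[:,:,::-1])
y=-0.2;L=np.array([0.6225,-0.003]);p=L-0.064*np.array([np.cos(y),np.sin(y)])
go((*p,0.139),y,"scan")
```

```text
8.45 [0.55841056 0.00875585 0.13691882] [ 3.1240146  -0.31357808 -0.00667101] [ 0.6104534   0.34435933 -1.81472311] 0.03125848794525558
[('scanner', [([0.5577, 0.0063, 0.1317], 0.71)]), ('scan_window', [([0.6224, -0.0058, 0.1286], 0.89), ([0.5566, 0.0082, 0.1279], 0.34)]), ('label', [([0.6239, -0.0034, 0.066], 0.57)])]
[('scanner', []), ('scan_window', [([0.6231, -0.0048, 0.0654], 0.44), ([0.4659, 0.2996, -0.0006], 0.44)]), ('label', [([0.628, -0.0056, 0.0637], 0.82)])]
scan shift [0.0003, -0.0026, -0.0016] turn [0.003, 0.003, -0.002]
```

View pics/s1.png

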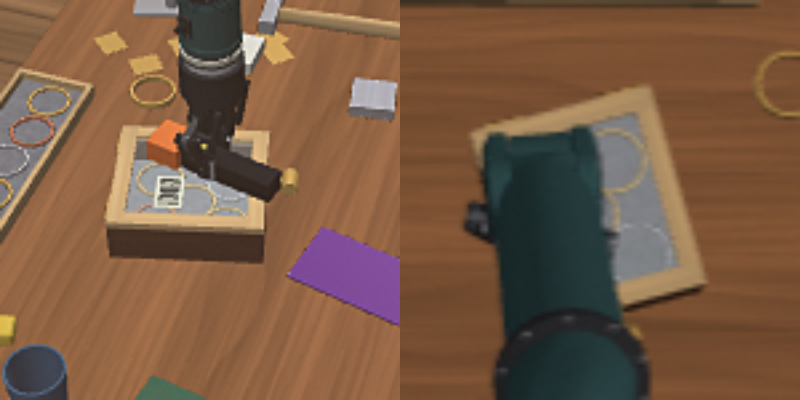

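The window sits directly over the label to within a few mm and about 70 mm up. I'll hold it there.

Call:
{"name": "send_rows", "arguments": {
  "plan": [
    [[0, -0.001, 0], [0, 0, 0], 0],
    [[0, -0.001, 0], [0, 0, 0], 0],
    [[0, -0.001, 0], [0, 0, 0], 0],
    [[0, -0.001, 0], [0, 0, 0], 0],
    [[0, -0.001, 0], [0, 0, 0], 0],
    [[0, -0.001, 0], [0, 0, 0], 0],
    [[0, -0.001, 0], [0, 0, 0], 0],
    [[0, -0.001, 0], [0, 0, 0], 0],
    [[0, -0.001, 0], [0, 0, 0], 0],
    [[0, -0.001, 0], [0, 0, 0], 0]
  ]
}}

```text
t: 9.58
tcp_pos: [0.5591, 0.0081, 0.1373]
tool_rot: [3.123, -0.317, -0.005]
contact_force: [0.3, -0.4, -1.6]
gripper_width: 0.0312
```

Call:
{"name": "send_rows", "arguments": {
  "plan": [
    [[0, 0, 0], [0, 0, 0], 0],
    [[0, 0, 0], [0, 0, 0], 0],
    [[0, 0, 0], [0, 0, 0], 0],
    [[0, 0, 0], [0, 0, 0], 0],
    [[0, 0, 0], [0, 0, 0], 0],
    [[0, 0, 0], [0, 0, 0], 0],
    [[0, 0, 0], [0, 0, 0], 0],
    [[0, 0, 0], [0, 0, 0], 0],
    [[0, 0, 0], [0, 0, 0], 0],
    [[0, 0, 0], [0, 0, 0], 0]
  ]
}}

```text
t: 10.42
tcp_pos: [0.5591, 0.0081, 0.1374]
tool_rot: [3.123, -0.317, -0.005]
contact_force: [0.6, 0.3, -0.7]
gripper_width: 0.0313
```

Call:
{"name": "send_rows", "arguments": {
  "plan": [
    [[0, 0, 0], [0, 0, 0], 0],
    [[0, 0, 0], [0, 0, 0], 0],
    [[0, 0, 0], [0, 0, 0], 0],
    [[0, 0, 0], [0, 0, 0], 0],
    [[0, 0, 0], [0, 0, 0], 0],
    [[0, 0, 0], [0, 0, 0], 0],
    [[0, 0, 0], [0, 0, 0], 0],
    [[0, 0, 0], [0, 0, 0], 0],
    [[0, 0, 0], [0, 0, 0], 0],
    [[0, 0, 0], [0, 0, 0], 0]
  ]
}}

```text
t: 11.25
tcp_pos: [0.5592, 0.0081, 0.1374]
tool_rot: [3.123, -0.317, -0.005]
contact_force: [0.3, -0.8, -1.8]
gripper_width: 0.0316
```

Run:
```python
from h import *
o=arm.get_obs();print(o["t"],o["tcp_pos"],o["tool_rot"])
go((0.4665,0.3005,0.159),-0.17,"back")
```

```text
11.25 [0.55917082 0.00813892 0.13736565] [ 3.12290606 -0.31666703 -0.0047    ]
back shift [-0.1495, -0.2677, -0.022] turn [0.003, 0.003, -0.032]
```

Call:
{"name": "send_rows", "arguments": {
  "plan": [
    [[-0.007, -0.014, -0.008], [0, 0, 0], 0],
    [[-0.02, -0.037, -0.015], [0, 0, 0], 0],
    [[-0.037, -0.068, -0.02], [0.001, 0.001, -0.01], 0],
    [[-0.057, -0.103, -0.022], [0.002, 0.002, -0.02], 0],
    [[-0.077, -0.138, -0.022], [0.003, 0.003, -0.032], 0],
    [[-0.096, -0.172, -0.022], [0.003, 0.003, -0.032], 0],
    [[-0.114, -0.205, -0.022], [0.003, 0.003, -0.032], 0],
    [[-0.13, -0.233, -0.022], [0.003, 0.003, -0.032], 0],
    [[-0.142, -0.255, -0.022], [0.003, 0.003, -0.032], 0],
    [[-0.15, -0.268, -0.022], [0.003, 0.003, -0.032], 0]
  ]
}}

```text
t: 12.08
tcp_pos: [0.4645, 0.3054, 0.1591]
tool_rot: [-3.128, 0.259, -0.0]
contact_force: [0.4, 0.7, -2.0]
gripper_width: 0.032
```

Call:
{"name": "send_rows", "arguments": {
  "plan": [
    [[0, 0, 0], [0, 0, 0], 0],
    [[0, 0, 0], [0, 0, 0], 0],
    [[0, 0, 0], [0, 0, 0], 0]
  ]
}}

```text
t: 12.33
tcp_pos: [0.4648, 0.304, 0.159]
tool_rot: [-3.129, 0.26, -0.0]
contact_force: [-0.4, -0.7, -1.4]
gripper_width: 0.0313
```

Run:
```python
from h import *
o=arm.get_obs();print(o["t"],o["tcp_pos"],o["tool_rot"])
optics.get_image("side")
print([(n,[(np.round(d["centre"],4).tolist(),round(d["p"],2)) for d in finder.mark_of("side",n)[:2]]) for n in("scanner","scan_window","pad")])
go((0.4665,0.3005,0.0095),-0.17,"place")
```

```text
12.3333 [0.46481903 0.30404996 0.15902786] [-3.12944383e+00  2.60245343e-01 -1.97558412e-04]
[('scanner', [([0.4301, -0.3203, -0.003], 0.31)]), ('scan_window', [([0.4668, 0.3036, 0.1531], 0.72), ([0.5304, 0.2912, 0.1565], 0.61)]), ('pad', [([0.4656, 0.3026, -0.0013], 0.97), ([0.2835, 0.545, 0.0016], 0.64)])]
place shift [0.0017, 0.0029, 0.1496] turn [-0.002, -0.0, 0.002]
```

Call:
{"name": "send_rows", "arguments": {
  "plan": [
    [[0, 0.001, 0.015], [0, 0, 0], 0],
    [[0, 0.002, 0.04], [0, 0, 0], 0],
    [[0.001, 0.003, 0.07], [0, 0, 0], 0],
    [[0.002, 0.003, 0.1], [0, 0, 0], 0],
    [[0.002, 0.003, 0.122], [0, 0, 0], 0],
    [[0.002, 0.003, 0.136], [0, 0, 0], 0],
    [[0.002, 0.003, 0.143], [0, 0, 0], 0],
    [[0.002, 0.003, 0.147], [0, 0, 0], 0],
    [[0.002, 0.003, 0.149], [0, 0, 0], 0],
    [[0.002, 0.003, 0.15], [0, 0, 0], 0]
  ]
}}

```text
t: 13.37
tcp_pos: [0.4675, 0.3004, 0.0097]
tool_rot: [-3.128, 0.264, -0.002]
contact_force: [-0.1, -0.0, -0.4]
gripper_width: 0.0317
```

Call:
{"name": "send_rows", "arguments": {
  "plan": [
    [[0, 0, 0.001], [0, 0, 0], 0],
    [[0, 0, 0.001], [0, 0, 0], 0],
    [[0, 0, 0.001], [0, 0, 0], 0]
  ]
}}

```text
t: 13.62
tcp_pos: [0.468, 0.3008, 0.0094]
tool_rot: [-3.127, 0.264, -0.004]
contact_force: [-0.4, 0.2, -2.9]
gripper_width: 0.0314
```

Call:
{"name": "send_rows", "arguments": {
  "plan": [
    [[0, 0, 0.0015], [0, 0, 0], 0],
    [[0, 0, 0.0015], [0, 0, 0], 0],
    [[0, 0, 0.0015], [0, 0, 0], 0],
    [[0, 0, 0.0015], [0, 0, 0], 0.4],
    [[0, 0, 0.0015], [0, 0, 0], 0.5],
    [[0, 0, 0.0015], [0, 0, 0], 0.7],
    [[0, 0, 0.0015], [0, 0, 0], 1],
    [[0, 0, 0.0015], [0, 0, 0], 1],
    [[0, 0, 0.0015], [0, 0, 0], 1],
    [[0, 0, 0.0015], [0, 0, 0], 1]
  ]
}}

```text
t: 14.45
tcp_pos: [0.468, 0.3008, 0.0078]
tool_rot: [-3.127, 0.264, -0.004]
contact_force: [0.4, 0.7, -0.2]
gripper_width: 0.0849
```

Call:
{"name": "send_rows", "arguments": {
  "plan": [
    [[0, 0, 0], [0, 0, 0], 1],
    [[0, 0, 0], [0, 0, 0], 1],
    [[0, 0, -0.01], [0, 0, 0], 1],
    [[0, 0, -0.03], [0, 0, 0], 1],
    [[0, 0, -0.06], [0, 0, 0], 1],
    [[0, 0, -0.1], [0, 0, 0], 1],
    [[0, 0, -0.14], [0, 0, 0], 1],
    [[0, 0, -0.17], [0, 0, 0], 1],
    [[0, 0, -0.18], [0, 0, 0], 1],
    [[0, 0, -0.18], [0, 0, 0], 1]
  ]
}}

```text
t: 15.28
tcp_pos: [0.4693, 0.3014, 0.1915]
tool_rot: [-3.122, 0.264, -0.012]
contact_force: [0.0, -0.3, -0.4]
gripper_width: 0.0856
```

Run:
```python
from h import *
im=optics.get_image("side");cv2.imwrite("pics/p1.png",cv2.resize(im[140:330,220:420],None,fx=3,fy=3,interpolation=2)[:,:,::-1])
o=arm.get_obs();print(o["t"],o["tcp_pos"],o["tool_rot"],o["joint_positions"])
print([(n,[(np.round(d["centre"],4).tolist(),round(d["p"],2)) for d in finder.mark_of("side",n)[:2]]) for n in("scanner","scan_window","pad","lid_knob","lid_hinge")])
go((0.485,-0.0705,0.18),0.263,"knob")
```

```text
15.3333 [0.46793024 0.30046766 0.18922498] [-3.12515664  0.26432794 -0.00729437] [-0.66236211  0.43325941  0.01397562  2.03381408 -0.01076258  0.66760119
 -2.3808254 ]
[('scanner', [([0.473, 0.3029, 0.0044], 0.69)]), ('scan_window', [([0.5324, 0.2867, 0.0008], 0.89), ([0.4667, 0.2995, 0.0041], 0.24)]), ('pad', [([0.4644, 0.2993, 0.0031], 0.86), ([0.2856, 0.5435, 0.0007], 0.84)]), ('lid_knob', [([0.4819, -0.0721, 0.0578], 0.87), ([0.465, 0.3026, 0.0001], 0.71)]), ('lid_hinge', [([0.7045, -0.0137, 0.0636], 0.8)])]
knob shift [0.0804, 0.3616, 0.0056] turn [-0.001, 0.0, -0.432]
```

View pics/p1.png

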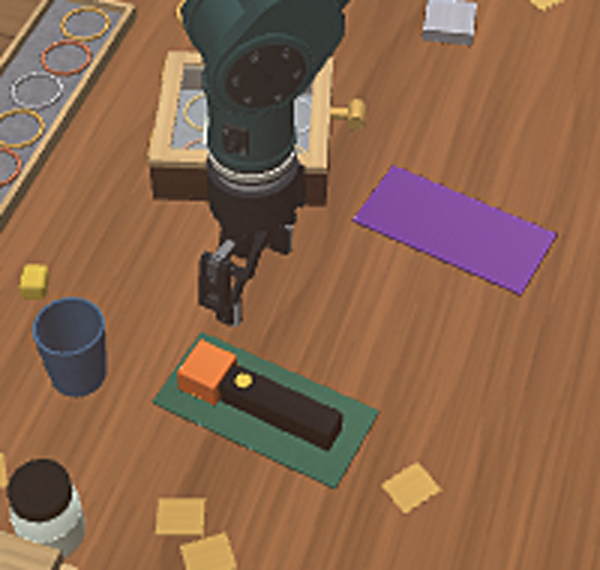

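The scanner lies flat and lengthwise on the pad: origin about (0.470, 0.302), pad centre (0.465, 0.300). Next, the knob.

Call:
{"name": "send_rows", "arguments": {
  "plan": [
    [[0.08, 0.362, 0.005], [0, 0, -0.432], 1],
    [[0.08, 0.362, 0.005], [0, 0, -0.432], 1],
    [[0.08, 0.362, 0.005], [0, 0, -0.432], 1],
    [[0.08, 0.362, 0.005], [0, 0, -0.432], 1],
    [[0.08, 0.362, 0.005], [0, 0, -0.432], 1],
    [[0.08, 0.362, 0.005], [0, 0, -0.432], 1],
    [[0.08, 0.362, 0.005], [0, 0, -0.432], 1],
    [[0.08, 0.362, 0.005], [0, 0, -0.432], 1],
    [[0.08, 0.362, 0.005], [0, 0, -0.432], 1],
    [[0.08, 0.362, 0.005], [0, 0, -0.432], 1]
  ]
}}

```text
t: 16.42
tcp_pos: [0.4833, -0.0804, 0.1794]
tool_rot: [3.114, 0.391, -0.006]
contact_force: [-0.1, 0.3, -0.8]
gripper_width: 0.0856
```

Call:
{"name": "send_rows", "arguments": {
  "plan": [
    [[0, 0, 0.0], [0, 0, 0], 1],
    [[0, 0, 0], [0, 0, 0], 1],
    [[0, 0, 0], [0, 0, 0], 1]
  ]
}}

```text
t: 16.67
tcp_pos: [0.4828, -0.0794, 0.1786]
tool_rot: [3.114, 0.393, -0.008]
contact_force: [0.5, 0.4, -0.8]
gripper_width: 0.0853
```

Run:
```python
from h import *
o=arm.get_obs();print(o["t"],o["tcp_pos"],o["tool_rot"],o["joint_positions"])
go((0.4845,-0.0715,0.10),0.263,"over");go((0.4845,-0.0715,0.042),0.263,"grasp")
```

```text
16.6667 [ 0.4828456  -0.07944302  0.17860749] [ 3.11447039  0.39284241 -0.00805086] [ 0.12232434  0.37996967 -0.06892151  2.17215402  0.05149357  0.59550278
 -1.30431456]
over shift [0.004, -0.0074, 0.0786] turn [0.002, 0.005, -0.012]
grasp shift [0.0043, -0.0075, 0.1366] turn [0.002, 0.005, -0.012]
```

Call:
{"name": "send_rows", "arguments": {
  "plan": [
    [[0.004, -0.0075, 0.03], [0.002, 0.005, -0.012], 1],
    [[0.004, -0.0075, 0.06], [0.002, 0.005, -0.012], 1],
    [[0.004, -0.0075, 0.09], [0.002, 0.005, -0.012], 1],
    [[0.004, -0.0075, 0.115], [0.002, 0.005, -0.012], 1],
    [[0.004, -0.0075, 0.13], [0.002, 0.005, -0.012], 1],
    [[0.004, -0.0075, 0.137], [0.002, 0.005, -0.012], 1],
    [[0.004, -0.0075, 0.138], [0.002, 0.005, -0.012], 1],
    [[0.004, -0.0075, 0.138], [0.002, 0.005, -0.012], 1],
    [[0.004, -0.0075, 0.138], [0.002, 0.005, -0.012], 1],
    [[0.004, -0.0075, 0.138], [0.002, 0.005, -0.012], 1]
  ]
}}

```text
t: 17.5
tcp_pos: [0.4851, -0.0714, 0.0417]
tool_rot: [3.114, 0.412, 0.003]
contact_force: [-0.6, 0.4, 0.3]
gripper_width: 0.0854
```

Run:
```python
from h import *
im=optics.get_image("side");cv2.imwrite("pics/k1.png",cv2.resize(im[110:240,250:410],None,fx=4,fy=4,interpolation=2)[:,:,::-1])
o=arm.get_obs();print(o["t"],o["tcp_pos"],o["tool_rot"],o["contact_force"])
go((0.4845,-0.0715,0.041),0.263,"grasp")
```

```text
17.55 [ 0.48502732 -0.07154815  0.04166095] [3.11427774e+00 4.12002701e-01 2.81734918e-03] [-0.49277975  0.18664111 -0.22241752]
grasp shift [-0.0005, -0.0002, 0.0007] turn [0.0, -0.002, 0.0]
```

View pics/k1.png

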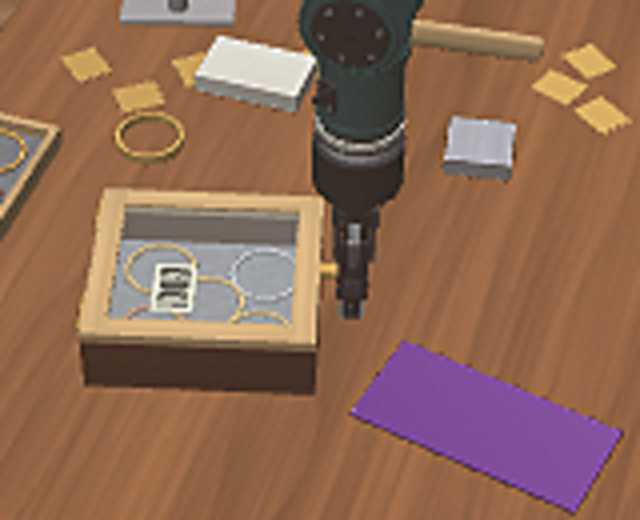

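The fingers straddle the knob and the stem is clear. Closing.

Call:
{"name": "send_rows", "arguments": {
  "plan": [
    [[0, 0, 0], [0, 0, 0], 0.6],
    [[0, 0, 0], [0, 0, 0], 0.4],
    [[0, 0, 0], [0, 0, 0], 0.3],
    [[0, 0, 0], [0, 0, 0], 0.2],
    [[0, 0, 0], [0, 0, 0], 0],
    [[0, 0, 0], [0, 0, 0], 0],
    [[0, 0, 0], [0, 0, 0], 0],
    [[0, 0, 0], [0, 0, 0], 0],
    [[0, 0, 0], [0, 0, 0], 0]
  ],
  "grip_force": 35
}}

```text
t: 18.3
tcp_pos: [0.4851, -0.0718, 0.0419]
tool_rot: [3.114, 0.412, 0.003]
contact_force: [-0.4, -0.2, 6.1]
gripper_width: 0.0294
```

Run:
```python
from h import *
o=arm.get_obs();print(o["t"],o["tcp_pos"],o["tool_rot"],o["contact_force"],o["gripper_width"])
T=R.from_rotvec(o["tool_rot"]);u=np.array([np.cos(.263),np.sin(.263),0])
for a in range(5,51,5):
    t=np.deg2rad(a); d=u*.23*(1-np.cos(t))+np.array([0,0,.23*np.sin(t)])
    print(a,np.round(T.inv().apply(d),4).tolist())
```

```text
18.3 [ 0.48512045 -0.07179069  0.04190934] [3.11392928 0.41209575 0.00317836] [-0.43717454 -0.17870974  6.08567181] 0.029350653908947123
5 [0.0009, 0.0, -0.02]
10 [0.0036, 0.0, -0.0399]
15 [0.008, 0.0, -0.0595]
20 [0.014, 0.0001, -0.0786]
25 [0.0217, 0.0001, -0.0972]
30 [0.031, 0.0001, -0.1149]
35 [0.0419, 0.0001, -0.1318]
40 [0.0541, 0.0001, -0.1477]
45 [0.0677, 0.0001, -0.1625]
50 [0.0825, 0.0001, -0.176]
```

Call:
{"name": "send_rows", "arguments": {
  "plan": [
    [[0, 0, -0.006], [0, 0, 0], 0],
    [[0.0005, 0, -0.013], [0, 0, 0], 0],
    [[0.001, 0, -0.02], [0, 0, 0], 0],
    [[0.002, 0, -0.03], [0, 0, 0], 0],
    [[0.0036, 0, -0.04], [0, 0, 0], 0],
    [[0.0055, 0, -0.05], [0, 0, 0], 0],
    [[0.008, 0, -0.0595], [0, 0, 0], 0],
    [[0.011, 0, -0.069], [0, 0, 0], 0],
    [[0.014, 0, -0.0786], [0, 0, 0], 0],
    [[0.014, 0, -0.0786], [0, 0, 0], 0]
  ]
}}

```text
t: 19.13
tcp_pos: [0.5007, -0.0676, 0.1228]
tool_rot: [3.113, 0.413, 0.011]
contact_force: [3.6, 0.2, -3.9]
gripper_width: 0.0295
```

Run:
```python
from h import *
o=arm.get_obs();print(o["t"],o["tcp_pos"],o["tool_rot"],o["contact_force"],o["gripper_width"])
optics.get_image("side")
k=finder.mark_of("side","lid_knob")[:2];print(k)
g=R.from_rotvec(o["tool_rot"]).apply([0,0,-.019])+o["tcp_pos"];print(g)
T=R.from_rotvec(o["tool_rot"]);u=np.array([np.cos(.263),np.sin(.263),0])
P0=np.array([0.48512,-0.07179,0.04191])
for a in (25,30,35,40,45,50):
    t=np.deg2rad(a); d=P0+u*.23*(1-np.cos(t))+np.array([0,0,.23*np.sin(t)])-o["tcp_pos"]
    print(a,np.round(T.inv().apply(d),4).tolist())
print((T.inv()*down(.263)).as_rotvec())
```

```text
19.1333 [ 0.50068608 -0.06755341  0.12275727] [3.11344736 0.41312411 0.01109632] [ 3.56609299  0.20530528 -3.89126709] 0.029505407519385112
[{'centre': [0.4989, -0.0661, 0.1394], 'p': 0.85}, {'centre': [0.4679, 0.3025, 0.0016], 'p': 0.47}]
[ 0.50055091 -0.06755532  0.14175679]
25 [0.0055, 0.0001, -0.0163]
30 [0.0149, 0.0001, -0.0341]
35 [0.0258, 0.0002, -0.0509]
40 [0.0381, 0.0002, -0.0667]
45 [0.0518, 0.0002, -0.0814]
50 [0.0667, 0.0003, -0.0949]
[ 0.0017558  -0.00689534  0.00083926]
```

Call:
{"name": "send_rows", "arguments": {
  "plan": [
    [[0.0025, 0, -0.008], [0, 0, 0], 0],
    [[0.0055, 0, -0.0163], [0, 0, 0], 0],
    [[0.01, 0, -0.0255], [0, 0, 0], 0],
    [[0.0149, 0, -0.0341], [0, 0, 0], 0],
    [[0.0202, 0, -0.0427], [0, 0, 0], 0],
    [[0.0258, 0, -0.0509], [0, 0, 0], 0],
    [[0.0318, 0, -0.059], [0, 0, 0], 0],
    [[0.0381, 0, -0.0667], [0, 0, 0], 0],
    [[0.0448, 0, -0.0742], [0, 0, 0], 0],
    [[0.0518, 0, -0.0814], [0, 0, 0], 0]
  ]
}}

```text
t: 20.07
tcp_pos: [0.5488, -0.0543, 0.202]
tool_rot: [3.114, 0.413, 0.007]
contact_force: [4.7, -0.3, -9.6]
gripper_width: 0.0296
```

Run:
```python
from h import *
o=arm.get_obs();print(o["t"],o["tcp_pos"],o["tool_rot"],o["contact_force"],o["gripper_width"])
T=R.from_rotvec(o["tool_rot"]);u=np.array([np.cos(.263),np.sin(.263),0])
P0=np.array([0.48512,-0.07179,0.04191])
print(np.rad2deg(np.arcsin((o["tcp_pos"][2]-.0419)/.23)))
for a in (47.5,50):
    t=np.deg2rad(a); d=P0+u*.23*(1-np.cos(t))+np.array([0,0,.23*np.sin(t)])-o["tcp_pos"]
    print(a,np.round(T.inv().apply(d),4).tolist())
```

```text
20.0667 [ 0.54879404 -0.05429241  0.20198212] [3.11375131 0.41297541 0.00650105] [ 4.74863891 -0.3026     -9.6249486 ] 0.02963034817936081
44.10769219861001
47.5 [0.0086, 0.0004, -0.0095]
50 [0.0162, 0.0004, -0.0161]
```

Call:
{"name": "send_rows", "arguments": {
  "plan": [
    [[0.004, 0, -0.0045], [0, 0, 0], 0],
    [[0.0086, 0, -0.0095], [0, 0, 0], 0],
    [[0.0125, 0, -0.013], [0, 0, 0], 0],
    [[0.0162, 0, -0.0161], [0, 0, 0], 0],
    [[0.0162, 0, -0.0161], [0, 0, 0], 0],
    [[0.0162, 0, -0.0161], [0, 0, 0], 0],
    [[0.0162, 0, -0.0161], [0, 0, 0], 0],
    [[0.0162, 0, -0.0161], [0, 0, 0], 0],
    [[0.0162, 0, -0.0161], [0, 0, 0], 0],
    [[0.0162, 0, -0.0161], [0, 0, 0], 0]
  ]
}}

```text
t: 20.9
tcp_pos: [0.5638, -0.0502, 0.2169]
tool_rot: [3.114, 0.413, 0.005]
contact_force: [5.8, -0.2, -9.7]
gripper_width: 0.0293
```

Run:
```python
from h import *
im=optics.get_image("side");cv2.imwrite("pics/e1.png",cv2.resize(im[60:320,210:420],None,fx=2.2,fy=2.2,interpolation=2)[:,:,::-1])
o=arm.get_obs();print(o["t"],o["tcp_pos"],o["tool_rot"],o["contact_force"],o["gripper_width"])
print(np.rad2deg(np.arcsin((o["tcp_pos"][2]-.0419)/.23)))
H=[]
for c in("side","top"):
  if c=="top": optics.get_image(c)
  print([(n,[(np.round(d["centre"],4).tolist(),round(d["p"],2)) for d in finder.mark_of(c,n)[:2]]) for n in("lid_knob","label","lid_hinge","scanner","scan_window","pad")])
```

```text
20.95 [ 0.56381514 -0.05018866  0.21691656] [3.11388391 0.4130276  0.00487478] [ 6.00993993  0.19124422 -9.60048731] 0.02920530931559728
49.547273270381176
[('lid_knob', [([0.563, -0.0478, 0.2316], 0.57)]), ('label', [([0.655, 0.0059, 0.1163], 0.63)]), ('lid_hinge', [([0.7061, -0.0108, 0.0598], 0.74)]), ('scanner', [([0.4663, 0.3045, 0.0055], 0.97), ([0.6745, -0.3582, 0.002], 0.57)]), ('scan_window', [([0.5336, 0.2887, 0.0016], 0.66)]), ('pad', [([0.465, 0.3029, 0.001], 0.87), ([0.2839, 0.5445, 0.0005], 0.84)])]
[('lid_knob', [([0.5679, -0.0463, 0.2326], 0.87)]), ('label', [([0.6531, 0.0059, 0.1192], 0.78), ([0.6741, -0.3609, 0.0024], 0.68)]), ('lid_hinge', [([0.7114, -0.0133, 0.0576], 0.87)]), ('scanner', [([0.4645, 0.3017, 0.0059], 0.72)]), ('scan_window', [([0.5299, 0.2872, 0.0047], 0.83), ([0.4326, -0.3205, -0.003], 0.31)]), ('pad', [([0.4628, 0.3019, -0.0022], 0.92), ([0.3424, 0.0101, -0.002], 0.72)])]
```

View pics/e1.png

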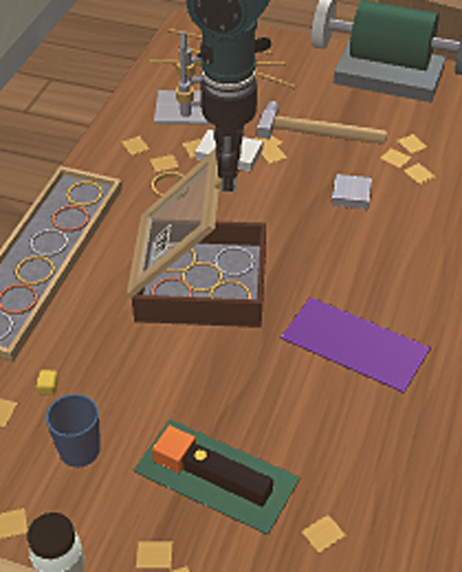

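```bash
python3 -c "
from cell import close_job,arm
o=arm.get_obs();print(o['t'],o['tcp_pos'],o['gripper_width'],o['joint_velocities']);print(close_job())"
```

```text
21.6 [ 0.5638499  -0.0501498   0.21695141] 0.029157632345732883 [-0.00185938  0.00052379  0.00131966  0.00155488 -0.00103136 -0.00053415
  0.00052644]
the job is handed in; nothing more can be done
None
```

I scanned the label, put the scanner back on its pad, and raised the lid to about 50°. I handed the job in at 21.6 s with the gripper still holding the knob; no verdict was reported.

- **Scan:** I held the scanner level about 70 mm above the label for at least 2.5 s. The window was a few mm off the label's centre, well inside the 20 mm allowed.
- **Scanner on the pad:** It lies flat, released and lengthwise. The last camera estimates put it within about 2 mm of the pad's centre, and one right after release put it about 9 mm off; the limit is 35 mm.
- **Lid:** The arm's height gave 49.5°. The camera marks for knob and hinge together also gave about 49.5°; from the knob's height alone they gave about 48°. All are within the 45–55° range. The fingers were on the knob (29 mm opening) and the arm was still.
- **Other things on the bench:** None looked moved in the last picture, though I did not measure each one again.

Twice the finder missed the scanner in a picture, so there I relied on the other marks and the arm's own position. The top camera also misjudged the window's height during the scan, giving 65 mm against 129 mm from the side camera; the arm's position supported the side camera.

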